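# Close the reflow hot stage and start the run

## Task

The hot stage has been loaded. Working with the fingertips only, first gently push its drawer fully home, then push the yellow lug on its roof to slide the shutter fully shut over the window, and then press the orange start button on the grey console. Do not pinch or grip anything, do not touch the specimen or reach into the tray, and leave the other two buttons and everything else on the bench alone.

Things in the scene. Friction and masses are not known exactly. Their poses are not given: they have to be found in the camera images.
- chamber: Hot stage: fixed black box 160 (its x, depth) x 200 (its y) x 70 mm (height), origin at the centre of its underside, on the bench. Its front, with the drawer, faces its own -x, which points roughly to the robot. Its roof (70 mm up) has a 50 x 50 mm window centred at its x -20, y -30 mm. It has cooling fins on both sides, to 111 mm from its middle. The stage and the console may change places.
- drawer (a joint): Drawer of the hot stage: 0 = fully home, grows up to 0.085 m as it comes out to the chamber's -x. At the start 0.035 to 0.075 m open. Slides with about 2.5 N of friction, stays where it is left, hard stop at 0.
- drawer_front (a point): Centre of the outer (robot-side) face of the drawer's aluminium front panel, 36 mm above the bench; moves with the drawer, axes as the chamber. The panel is 136 mm wide (y), 56 mm high (from 8 to 64 mm above the bench) and 10 mm thick, plain, with a flat red stripe and no handle; when the drawer is home this face stands 10 mm in front of the chamber's front, the panel lying against it.
- tray_floor (a point): Centre of the inner floor of the drawer's open steel tray, 20 mm above the bench; moves with the drawer. The tray lies behind the front panel, 120 x 120 x 20 mm outside, walls and floor 4 mm. The fingers are not to touch it.
- specimen: Small green circuit board with a black chip, 36 x 30 x 4 mm, 20 g, lying loose in the tray; origin at the centre of its underside. Not to be touched; it rides along with the drawer.
- shutter (a joint): Steel shutter plate 66 (x) x 60 (y) x 4 mm lying on the chamber's roof, its top 74.5 mm above the bench: 0 = shut over the window, grows up to 0.075 m as it slides open to the chamber's +y. At the start 0.040 to 0.070 m open. Slides with about 1.5 N of friction, stays where it is left, hard stop at 0.
- lug_push (a point): Point to push on: centre of the +y face of the yellow lug that stands up in the middle of the shutter plate; 85.5 mm above the bench; moves with the shutter, axes as the chamber. Push it towards the chamber's -y to shut. The lug is 30 mm along x, 12 mm along y and stands 22 mm above the plate (its -y half 16 mm). Pressing both its +y and -y halves at once counts as pinching.
- console: Grey button console, fixed box 120 (x) x 190 (y) x 45 mm, origin at the centre of its underside. Three round buttons in a row along its y on top: blue power at y +55 mm, orange start in the middle, red emergency at y -55 mm.
- start_top (a point): Centre of the top of the orange start button, 67 mm above the bench; the button is 28 mm across, stands 10 mm out of its 44 mm wide collar and is pressed straight down.
- start (a joint): Orange start button: 0 = up, 0.006 m = fully down; springs back, about 5 N to press fully.
- power (a joint): Blue power button, 26 mm across: 0 = up. Not to be pressed.
- emergency (a joint): Red emergency button, 34 mm across, on a yellow housing: 0 = up. Not to be pressed.
- gauge: Steel gauge cylinder, 22 mm across, 18 mm high, standing loose on the rear of the chamber's roof; origin under it. Leave alone.
- objective: Steel microscope objective, 32 mm across, 40 mm high, standing on the bench close to the robot, near its middle line; origin under it. Leave alone.
- mouse: Black computer mouse with a grey wheel, 105 x 60 x 34 mm, on the bench; origin under it. Leave alone.
- flux: Jar with white cap, 44 mm across, 50 mm high, on the bench; origin under it. Leave alone.
- tape: Roll of yellow tape lying flat, 60 mm across, 18 mm high; origin under it. Leave alone.
- driver: Screwdriver 160 mm long lying on the bench. Leave alone.
Mind the look-alikes: they are no part of the job. What is shaped like the console but brown or purple is not meant.

How it is judged (in metres and radians):
On the way, in this order (a step that is already met when the one before it is completed fails the run):
1. the drawer is pushed fully home while the shutter is still open (value of joint drawer below 0.004 m and value of joint shutter above 0.006 m), for 0.2 s.
2. the shutter is pushed fully shut, the drawer still home (value of joint each of drawer, shutter below 0.004 m), for 0.2 s.
3. the orange start button is pressed down (value of joint start above 0.004 m), for 0.1 s.
At the end, for the whole second after the job is handed in: The drawer and the shutter are each within 4 mm of fully shut, the start button has been pressed and is up again (within 2 mm), and the specimen lies flat and still in the tray (all of step 2 and value of joint start below 0.002 m and z of specimen in the frame of tray_floor between -0.003 and 0.008 m and angle between specimen's own z axis and vertical below 0.15 rad and linear speed of specimen below 0.02 m/s); the robot touches nothing.
It fails at once if start pressed before drawer and shutter are both shut, or the blue or the red button pressed ((value of joint start above 0.003 m and value of joint any of drawer, shutter above 0.006 m) or value of joint any of power, emergency above 0.003 m).
It fails at once if the drawer slammed (faster than 0.3 m/s) (velocity of joint drawer below -0.3 m/s).
It fails at once if the fingers touch the tray (gripping the front panel or reaching in), or pinch the lug (contact force between the fingers and drawer_c1 above 0.5 N or contact force between the fingers and drawer_c2 above 0.5 N or contact force between the fingers and drawer_c3 above 0.5 N or contact force between the fingers and drawer_c4 above 0.5 N or contact force between the fingers and drawer_c5 above 0.5 N or (contact force between the fingers and shutter_c1 above 0.5 N and contact force between the fingers and shutter_c2 above 0.5 N)).
It fails at once if the specimen touched, lifted or tipped (contact force between any of the arm, the fingers and specimen above 0.3 N or z of specimen in the frame of tray_floor above 0.01 m or angle between specimen's own z axis and vertical above 0.4 rad).
It fails at once if another thing on the bench moved by more than 20 mm (distance of any of gauge, objective, mouse, flux, tape, driver from where it was at the start of the episode above 0.02 m).
It also fails if it takes over 54 s, if anything falls off the work surface, if the arm or the gripper's body presses on something with over 40 N, if the wrist force passes 120 N, or if a joint passes its speed limit or range.

## Robot

A 6-joint arm with a two-finger parallel gripper is mounted at the origin on the work surface. World frame = base frame: x ahead of the robot, y to its left, z up, the work surface at z = 0. Lengths are in mm, angles in rad, forces in N, time in s.
With the tool pointing down it reaches from about 350 to 975 mm from the base axis. Payload 7.1 kg.
Tool frame: the origin (TCP) lies midway between the tips of the shut fingers; the grasp point (between the pads) lies 19 mm behind it (ctrl.grip_depth is the distance from the TCP to the grasp point, in mm); z points along the fingers, y is the line along which they close (so a half turn about z gives the same grasp; the last joint's range is limited). The gripper opens to 88 mm and grips with 3 to 60 N. Pads are 20 mm wide; open, the fingers measure 115 mm over their backs; the gripper's body (75 mm by 178 mm) begins 61 mm behind the grasp point.
Start: joints at [-1.29, 0.423, 1.63, -0, 1.089, -0.019], TCP at [184.599, -597.1, 222.675] pointing down, gripper open.
Joint ranges: [-3, 3], [-0.9, 2.11], [0.09, 2.58], [-1.31, 4.45], [0.11, 2.69], [-2.54, 2.54]. Speed limits (rad/s): [2.39, 2.39, 3.01, 3.14, 3.14, 3.14].

## Interface

Orientations are given as a rotation vector (axis times angle).
In Python, from workcell import ctrl, cams gives the robot as it stands.
- The arm moves only by the tool move_arm, never from a script. Its argument "steps" is a list of rows, each a list of 3 entries, a list of its own where there are three numbers: the shift along the tool's x, y, z in units of 25 mm (1.0 is 25 mm), then the turn about the tool's z in units of 5 degrees (1.0 is 5 degrees), then the closure, from 0 (fully open) to 1 (shut). A call has 1 to 20 rows; each row shifts and turns the commanded pose from where the row before left it, along the tool's axes as they then stand; what a row does not reach is not made up. A row lasts 1/12 s, in which the tool goes at most 41.7 mm and 7.16 degrees, less where a joint would pass 70% of its speed; a pose out of reach is approached as far as the arm can. A call is refused whole if a number of a shift passes 1 or a number of a turn 1, either way. A call with a gripper value outside its range is refused whole. The fingers move at their own pace and stop on an object; the grip force is fixed at half the most. Time passes only in rows, so rows that do not move let the fingers close. It gives the time, the measured TCP pose, the force, the opening and the grip force at its end, in the units of the state.
- ctrl.get_obs(): the state, without advancing time (a new reading comes with each control period).
- cams.get_image(name): name is "scene" or "top" or "wrist"; returns a dict with "image" (400x640x3 uint8, red, green, blue), "camera_matrix" (3x3 intrinsics, pixels), "k1" (the pictures are not rectified: a ray, as slopes to the right and down, at radius r is drawn at 1 + k1 r^2 times it, then the intrinsics apply), "xyz" and "rotation" of the camera in the world; the wrist camera has in their place "mount" (4x4, takes a point from camera to tool coordinates, whose origin is the TCP and whose axes are the flange's). Camera axes: x right, y down, z forward; pixel columns grow to the right and rows downward; lengths in mm; the calibration is good to about 2 mm. A picture is of the moment at which its call begins: read the wrist's pose just before it. There is no depth.
- ctrl.close_job(): hands the job in; it is judged then, once.
Trained networks look in the newest picture that a camera, given by its name, has taken for a name from the list of things; names that differ only in an ending like _2 or _b are one class to them, and where a whole thing is asked for, a point or a joint stands for the part that bears it (a point fixed in the world has none). Each returns a list of dicts, best first, with "p" (0 to 1); they miss things now and then, are a little off and sometimes report something else, mostly with a low value. They report only what shows in the picture. A call takes as long as a camera call. They do not tell look-alikes from the thing itself.
- cams.boxes_of(camera, thing): "rect" ([centre column, centre row, width, height] in pixels, round what is visible of it).
- cams.cut_out(camera, thing): "pixels" (400x640 bool, what is visible of it) and "rect" ([centre column, centre row, width, height] in pixels, round what is visible of it).
The state is a dict: "t": time; "qpos": joint angles; "qvel": joint speeds; "joint_torque": joint torques, N m; "ee_pos": TCP position; "orientation": TCP orientation; "ft_force": force on the tool from outside, world axes, zero at the start; "moment": the same for the moment, N m; "width": finger opening in mm; "grasp_force": force on a finger pad.
Only numpy, scipy, OpenCV 4.12 (cv2) and the standard library are available. Lean on these libraries where they do the work, as an engineer would, in place of code of your own. Each camera call takes 0.05 s, during which the arm holds its last target. There are 200 camera calls.

## Working session

There is one attempt and no reset: what is moved stays moved. The work goes in short steps, Python scripts to look and compute and a tool call to move; the robot and the scene stay as the last step left them, time stands still between calls to the robot, and variables do not carry over. Pictures are saved under pics/ and viewed, at most 10 in all, crops included, and the job is handed in when it is done.

Besides the shell and the picture viewer there is one more tool, called after ">>>" by a JSON object that holds its "name" and its "arguments". move_arm: Moves the arm, as the interface text tells. Its arguments: {"type":"object","properties":{"steps":{"type":"array"}},"required":["steps"]}

```bash
mkdir -p pics; cat > h.py <<'E'
import numpy as np, cv2
from workcell import ctrl, cams
def save(n,f,crop=None,s=1):
    d=cams.get_image(n); im=d["image"][:,:,::-1]
    if crop: a,b,c,e=crop; im=im[b:e,a:c]
    im=cv2.resize(im,None,fx=s,fy=s); cv2.imwrite("pics/"+f,im); return d
def ray(d,u,v):
    K=d["camera_matrix"]; x=(u-K[0,2])/K[0,0]; y=(v-K[1,2])/K[1,1]
    a,b=x,y
    for _ in range(20):
        r=a*a+b*b; a,b=x/(1+d["k1"]*r),y/(1+d["k1"]*r)
    return np.array(d["xyz"]),np.array(d["rotation"])@np.array([a,b,1])
def atz(d,u,v,z):
    o,r=ray(d,u,v); return o+r*(z-o[2])/r[2]
def proj(d,p):
    q=np.array(d["rotation"]).T@(np.array(p)-d["xyz"]); a,b=q[:2]/q[2]; k=1+d["k1"]*(a*a+b*b)
    K=d["camera_matrix"]; return K[0,0]*a*k+K[0,2],K[1,1]*b*k+K[1,2]
E
python3 - <<'E'
from h import *
for n in("top","scene"):
    d=save(n,n+".png"); print(n,d["xyz"],np.round(d["rotation"],2).tolist(),d["camera_matrix"].tolist(),d["k1"])
    for t in("chamber","drawer_front","lug_push","shutter","console","start_top","power","emergency","gauge","objective","mouse","flux","tape","driver"):
        print(t,[(round(b["p"],2),[round(float(x)) for x in b["rect"]]) for b in cams.boxes_of(n,t)[:3]])
print(ctrl.get_obs())
E
```

```text
top [ 429.20072393  -16.00160117 1322.15104977] [-2.18, 2.19, -0.08] [[370.07223056083365, 0.0, 315.84280910908336], [0.0, 370.07223056083365, 202.29449041873661], [0.0, 0.0, 1.0]] -0.05197701678406851
chamber [(0.8, [269, 186, 65, 73])]
drawer_front [(0.64, [361, 172, 57, 39]), (0.58, [261, 204, 41, 41])]
lug_push [(0.86, [262, 181, 19, 20]), (0.17, [432, 235, 26, 27])]
shutter [(0.82, [259, 180, 22, 22])]
console [(0.86, [364, 239, 53, 42]), (0.79, [361, 172, 58, 37]), (0.7, [186, 240, 17, 19])]
start_top [(0.58, [364, 242, 9, 10]), (0.53, [381, 175, 6, 9]), (0.42, [363, 174, 3, 8])]
power [(0.59, [239, 277, 8, 4]), (0.43, [349, 172, 2, 2])]
emergency [(0.71, [431, 233, 28, 31])]
gauge []
objective [(0.37, [306, 238, 9, 11])]
mouse [(0.76, [432, 235, 28, 31])]
flux [(0.65, [183, 190, 15, 17]), (0.42, [185, 238, 17, 13])]
tape [(0.68, [184, 238, 14, 14])]
driver [(0.72, [442, 177, 37, 30])]
scene [1210.76897816  583.18378292  990.69668528] [-1.15, -2.39, 0.97] [[491.9086835825679, 0.0, 312.0066026879288], [0.0, 491.9086835825679, 199.21799440311645], [0.0, 0.0, 1.0]] -0.087974441335
[... 803 characters left out ...]
3, [167, 154, 3, 22])]
{'t': 1.5, 'qpos': array([-1.28998528e+00,  4.23129658e-01,  1.62986931e+00, -1.13083216e-05,
        1.08860481e+00, -1.89683843e-02]), 'qvel': array([-0.00033285, -0.00049165,  0.00034566,  0.00225644,  0.00027521,
       -0.00024612]), 'joint_torque': array([-4.24806933e-05, -5.44573152e+01, -2.74043781e+01,  6.44861790e-02,
        1.67597830e-02, -5.78156989e-08]), 'ee_pos': array([ 184.60838665, -597.11168643,  222.66861059]), 'orientation': array([-3.10635686e+00, -4.69137856e-01,  1.78848303e-05]), 'ft_force': array([ 0.72749431, -0.00506169, -0.70358601]), 'moment': array([-0.01219569, -0.02044663, -0.01732368]), 'grasp_force': 0.0, 'width': 87.64378262575819}
```

View pics/top.png

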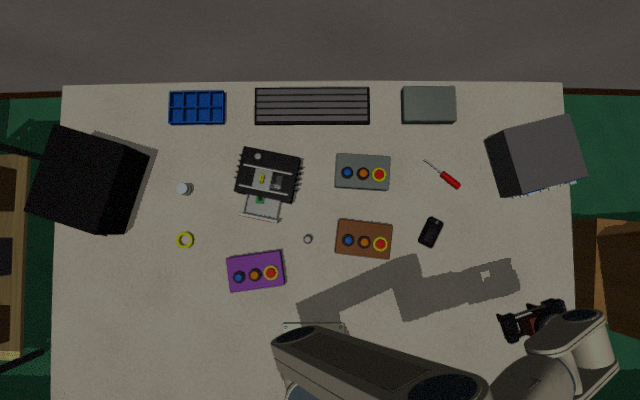

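View pics/scene.png

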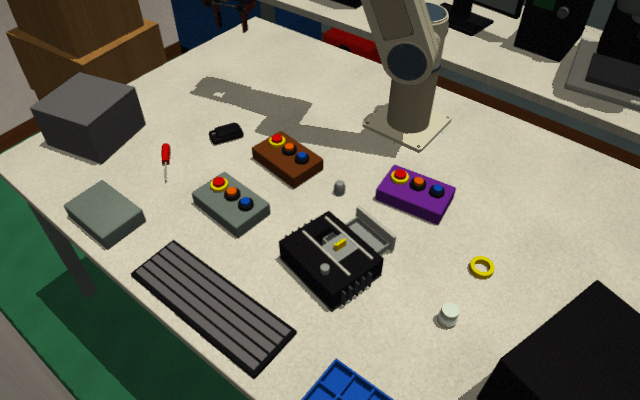

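The top view shows the hot stage at (268,178), with its drawer open towards the robot at (261,206). There are three look-alike consoles: grey at (363,172), brown at (364,239) and purple at (256,271). The orange button I want is the one on the grey console, at about (363,173) in top and (231,192) in scene. Next I'll take a close crop of both views.

```bash
sed -i 's/^def ray/def R_(d):\n    r=np.array(d["rotation"]); return cv2.Rodrigues(r)[0] if r.size==3 else r\ndef ray/; s/np.array(d\["rotation"\])@/R_(d)@/; s/np.array(d\["rotation"\]).T@/R_(d).T@/' h.py
python3 - <<'E'
from h import *
a=cams.get_image("top")["image"][:,:,::-1]; b=cams.get_image("scene")["image"][:,:,::-1]
A=cv2.resize(a[140:230,225:405],None,fx=4.4,fy=4.4,interpolation=2)[:,:792]   # x4.4
B=cv2.resize(b[165:315,185:405],None,fx=3.6,fy=3.6,interpolation=2)
cv2.imwrite("pics/ca.png",A); cv2.imwrite("pics/cb.png",B)
E
```

```text
(no output)
```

View pics/ca.png

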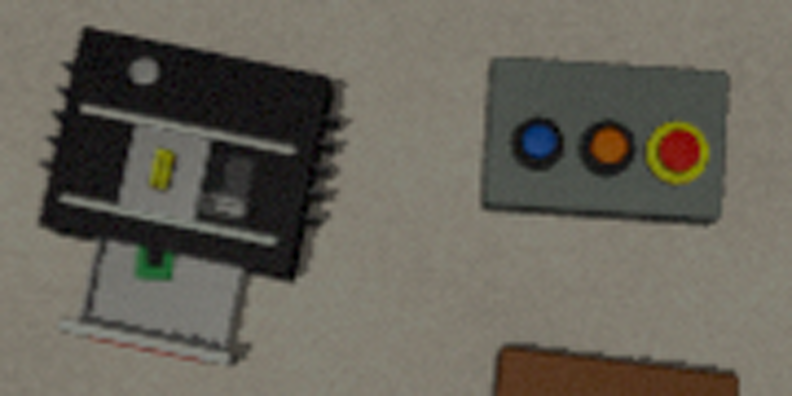

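View pics/cb.png

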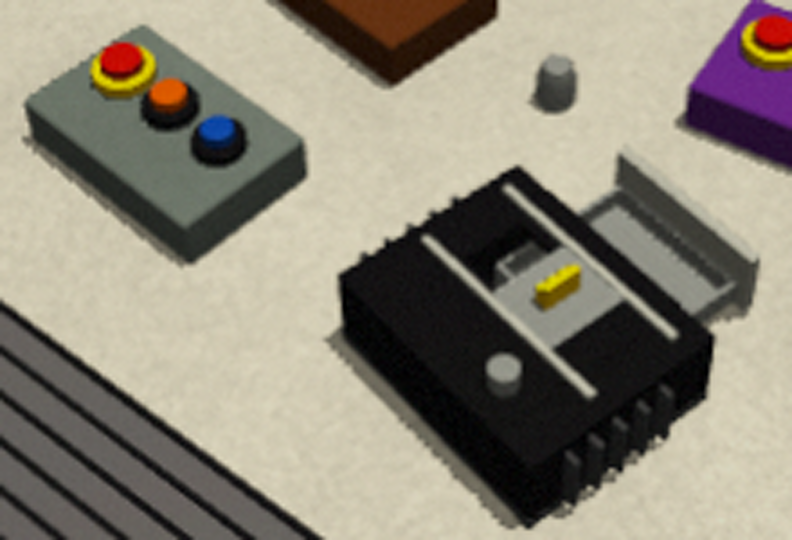

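```bash
cat > fit.py <<'E'
from h import *
from scipy.optimize import least_squares
D={n:cams.get_image(n) for n in("top","scene")}
cv=dict(top=lambda u,v:(225+(u+.5)/4.4-.5,140+(v+.5)/4.4-.5),scene=lambda u,v:(185+(u+.5)/3.6-.5,165+(v+.5)/3.6-.5))
C=[("top",85,28,(80,100,70)),("top",333,78,(80,-100,70)),("top",42,225,(-80,100,70)),("top",293,278,(-80,-100,70)),
("scene",517,168,(-80,-100,70)),("scene",712,338,(-80,100,70)),("scene",340,278,(80,-100,70)),("scene",530,462,(80,100,70))]
S=[("top",161,169,(-20,-30,95)),("scene",559,283,(-20,-30,93))]
F=[("top",60,328,(-90,68,64)),("top",236,360,(-90,-68,64)),("scene",622,150,(-90,-68,64)),("scene",757,260,(-90,68,64))]
K=[("top",490,57,(60,95,45)),("top",729,72,(60,-95,45)),("top",484,205,(-60,95,45)),("top",718,217,(-60,-95,45)),
("scene",145,27,(-60,-95,45)),("scene",305,142,(-60,95,45)),("scene",28,103,(60,-95,45)),("scene",188,232,(60,95,45)),
("top",608,146,(0,0,67)),("scene",170,93,(0,0,65))]
def W(p,q):
    c,s=np.cos(p[2]),np.sin(p[2]); return np.array([p[0]+c*q[0]-s*q[1],p[1]+s*q[0]+c*q[1],q[2]])
def res(p):
    o=[]
    for L,b,off in((C,p[:3],(0,0,0)),(S,p[:3],(0,p[4],0)),(F,p[:3],(-p[3],0,0)),(K,p[5:],(0,0,0))):
        for n,u,v,q in L: o+=list(np.subtract(proj(D[n],W(b,np.add(q,off))),cv[n](u,v)))
    return o
if __name__=="__main__":
    r=least_squares(res,[580,170,0,50,50,600,-170,0],loss="soft_l1"); p=r.x
    print(np.round(p,3)); print(np.round(np.reshape(res(p),(-1,2)),1).tolist())
    print("front",W(p,(-90-p[3],0,36)),"home",W(p,(-90,0,36)),"lug",W(p,(-20,-24+p[4],85)),"lughome",W(p,(-20,-24,85)),"start",W(p[5:],(0,0,67)))
    for t in("objective","flux","tape"):
        for n in D:
            print(t,n,[np.round(atz(D[n],*b["rect"][:2],15))for b in cams.boxes_of(n,t)[:1]])
E
python3 fit.py
```

```text
[ 6.24211e+02  1.52950e+02 -2.09000e-01  6.19670e+01  4.37300e+01
  6.35654e+02 -1.75035e+02 -7.30000e-02]
[[-0.9, -0.2], [-0.5, -0.1], [-1.4, 0.2], [-1.2, 0.0], [-0.6, -1.7], [0.6, -0.7], [-1.9, -1.3], [-0.7, 2.0], [-1.1, -0.1], [-0.2, -1.0], [-0.6, -0.6], [-1.7, 0.3], [-0.7, -1.1], [-0.4, -0.6], [-0.7, 0.1], [-1.0, 0.4], [-1.6, 0.4], [-0.2, 1.4], [-0.5, -1.6], [0.9, -0.9], [-1.7, -0.7], [-0.7, -0.8], [-0.7, -2.4], [-2.9, 2.1]]
front [475.56541854 184.54856587  36.        ] home [536.17779708 171.6636007   36.        ] lug [608.75031513 176.40694352  85.        ] lughome [599.65740429 133.63283068  85.        ] start [ 635.65428622 -175.0345407    67.        ]
objective top [array([395.,  19.,  15.])]
objective scene [array([398.,  21.,  15.])]
flux top [array([563., 459.,  15.])]
flux scene [array([568., 450.,  15.])]
tape top [array([406., 445.,  15.])]
tape scene [array([403., 465.,  15.])]
```

>>> {"name": "move_arm", "arguments": {"steps": [[[0, 0, 0], 1, 1], [[0, 0, 0], 1, 1], [[0, 0, 0], 1, 1], [[0, 0, 0], 1, 1], [[0, 0, 0], 1, 1], [[0, 0, 0], 0.83, 1], [[0.57, -1, 0], 0, 1], [[0.57, -1, 0], 0, 1], [[0.57, -1, 0], 0, 1], [[0.57, -1, 0], 0, 1], [[0.57, -1, 0], 0, 1], [[0.57, -1, 0], 0, 1], [[0.57, -1, 0], 0, 1], [[0.57, -1, 0], 0, 1], [[0.57, -1, 0], 0, 1], [[0.57, -1, 0], 0, 1], [[0.57, -1, 0], 0, 1], [[0.57, -1, 0], 0, 1], [[0.57, -1, 0], 0, 1], [[0.57, -0.82, 0], 0, 1]]}}

```text
t: 3.67
ee_pos: [452.3, -298.9, 222.8]
orientation: [-3.124, 0.327, -0.0]
ft_force: [-0.2, -0.6, -0.3]
width: 0.6
grasp_force: 0.0
```

>>> {"name": "move_arm", "arguments": {"steps": [[[-0.23, -1, 0], 0, 1], [[-0.23, -1, 0], 0, 1], [[-0.23, -1, 0], 0, 1], [[-0.23, -1, 0], 0, 1], [[-0.23, -1, 0], 0, 1], [[-0.23, -1, 0], 0, 1], [[-0.23, -1, 0], 0, 1], [[-0.23, -1, 0], 0, 1], [[-0.23, -1, 0], 0, 1], [[-0.23, -1, 0], 0, 1], [[-0.23, -1, 0], 0, 1], [[-0.23, -1, 0], 0, 1], [[-0.23, -1, 0], 0, 1], [[-0.23, -1, 0], 0, 1], [[-0.23, -1, 0], 0, 1], [[-0.23, -1, 0], 0, 1], [[-0.23, -1, 0], 0, 1], [[-0.23, -1, 0], 0, 1], [[-0.3, -1, 0], 0, 1], [[0, 0, 0], 0, 1]]}}

```text
t: 5.33
ee_pos: [441.5, 190.5, 223.0]
orientation: [-3.123, 0.323, -0.001]
ft_force: [0.4, -0.2, 0.2]
width: 0.2
grasp_force: 0.0
```

```bash
python3 - <<'E'
from h import *
o=ctrl.get_obs(); print(o["t"],o["ee_pos"],o["orientation"],o["ft_force"],o["width"])
d=save("wrist","w1.png")
T=np.eye(4);T[:3,:3]=cv2.Rodrigues(o["orientation"])[0];T[:3,3]=o["ee_pos"]
M=T@np.array(d["mount"]); d["xyz"]=M[:3,3]; d["rotation"]=M[:3,:3]; print(M.round(2).tolist(),d["camera_matrix"].tolist(),d["k1"])
from fit import W
p=[624.2,152.95,-.209]
for q in((-152,68,64),(-152,-68,64),(-80,100,70),(-80,-100,70),(-20,20,96)): print(q,np.round(proj(d,W(p,q))))
for t in("drawer_front","lug_push"): print(t,[(b["p"],b["rect"]) for b in cams.boxes_of("wrist",t)[:2]])
E
```

```text
5.3333 [441.53541909 190.48654604 222.98302402] [-3.12337947e+00  3.23312941e-01 -1.38043368e-03] [ 0.41583131 -0.17244572  0.18942591] 0.20747536679869302
[[-0.2, -0.95, -0.25, 511.21], [-0.98, 0.2, 0.05, 176.06], [-0.0, 0.26, -0.97, 384.74], [0.0, 0.0, 0.0, 1.0]] [[290.2844526304453, 0.0, 313.33969995241455], [0.0, 290.2844526304453, 205.70889900703952], [0.0, 0.0, 1.0]] 0.00885859407386266
(-152, 68, 64) [251. 162.]
(-152, -68, 64) [375. 162.]
(-80, 100, 70) [214.  91.]
(-80, -100, 70) [412.  91.]
(-20, 20, 96) [290.  14.]
drawer_front [(0.96, [313.2, 102.0, 119.3, 127.7])]
lug_push [(0.82, [298.1, 32.4, 63.9, 64.7])]
```

View pics/w1.png

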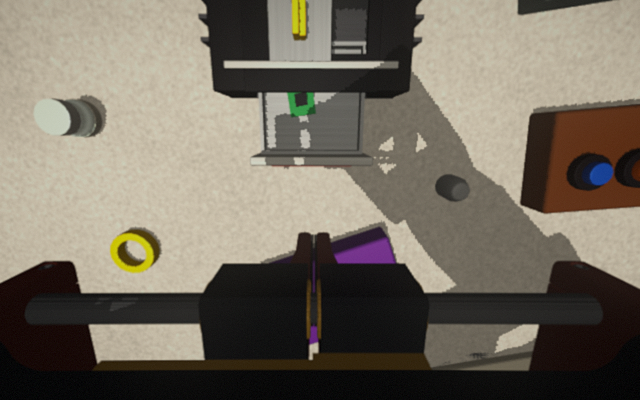

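The wrist view agrees with the fit: the panel edge is at (251–374, 162), the chamber edges are at x≈212 and 410, and the lug is at (299,18). The purple console is about 80 mm behind the fingers, so the way down is clear. I'll descend and push gently.

>>> {"name": "move_arm", "arguments": {"steps": [[[0, 0, 1], 0, 1], [[0, 0, 1], 0, 1], [[0, 0, 1], 0, 1], [[0, 0, 1], 0, 1], [[0, 0, 1], 0, 1], [[0, 0, 1], 0, 1], [[0, 0, 1], 0, 1], [[0, 0, 0.48], 0, 1], [[0, 0, 0], 0, 1], [[0.2, 0, 0], 0, 1], [[0.2, 0, 0], 0, 1], [[0.2, 0, 0], 0, 1], [[0.2, 0, 0], 0, 1], [[0.2, 0, 0], 0, 1], [[0.2, 0, 0], 0, 1], [[0.2, 0, 0], 0, 1], [[0.2, 0, 0], 0, 1]]}}

```text
t: 7.0
ee_pos: [480.8, 178.8, 35.9]
orientation: [3.124, -0.328, -0.0]
ft_force: [-3.5, 1.7, 2.1]
width: 0.4
grasp_force: 1.4
```

>>> {"name": "move_arm", "arguments": {"steps": [[[0.2, 0, 0], 0, 1], [[0.2, 0, 0], 0, 1], [[0.2, 0, 0], 0, 1], [[0.2, 0, 0], 0, 1], [[0.2, 0, 0], 0, 1], [[0.2, 0, 0], 0, 1], [[0.2, 0, 0], 0, 1], [[0.2, 0, 0], 0, 1], [[0, 0, 0], 0, 1]]}}

```text
t: 7.75
ee_pos: [521.1, 170.5, 35.7]
orientation: [-3.124, 0.328, -0.002]
ft_force: [0.6, -1.0, -0.3]
width: 0.6
grasp_force: 0.0
```

>>> {"name": "move_arm", "arguments": {"steps": [[[0.12, 0, 0], 0, 1], [[0.12, 0, 0], 0, 1], [[0, 0, 0], 0, 1]]}}

```text
t: 8.0
ee_pos: [524.2, 169.5, 35.5]
orientation: [3.124, -0.328, -0.005]
ft_force: [-5.6, 3.4, 4.2]
width: 0.3
grasp_force: 3.4
```

>>> {"name": "move_arm", "arguments": {"steps": [[[0.08, 0, 0], 0, 1], [[0, 0, 0], 0, 1]]}}

```text
t: 8.17
ee_pos: [524.2, 169.4, 35.5]
orientation: [3.124, -0.328, -0.01]
ft_force: [-13.7, 6.3, 9.6]
width: 0.2
grasp_force: 7.1
```

>>> {"name": "move_arm", "arguments": {"steps": [[[0.08, 0, 0], 0, 1], [[0, 0, 0], 0, 1]]}}

```text
t: 8.33
ee_pos: [524.1, 169.3, 35.4]
orientation: [3.123, -0.329, -0.016]
ft_force: [-20.1, 11.0, 15.7]
width: 0.6
grasp_force: 10.8
```

The drawer is against its hard stop: the position no longer changes and the force keeps rising. I'll back off, rise, and move over to the lug's +y side.

>>> {"name": "move_arm", "arguments": {"steps": [[[-0.5, 0, 0], 0, 1], [[-0.5, 0, 0], 0, 1], [[0, 0, -1], 0, 1], [[0, 0, -1], 0, 1], [[0, 0, -1], 0, 1], [[0, 0, -1], 0, 1], [[0, 0, -1], 0, 1], [[0.82, -0.44, 0], 0, 1], [[0.82, -0.44, 0], 0, 1], [[0.82, -0.44, 0], 0, 1], [[0.82, -0.44, 0], 0, 1], [[0.8, -0.4, 0], 0, 1], [[0, 0, 0], 0, 1]]}}

```text
t: 9.42
ee_pos: [619.7, 206.3, 160.9]
orientation: [-3.123, 0.328, -0.007]
ft_force: [-0.7, 0.3, -0.0]
width: 0.6
grasp_force: 0.0
```

```bash
python3 - <<'E'
from h import *
from fit import W
o=ctrl.get_obs(); e=o["ee_pos"]; print(e,o["orientation"])
p=[624.2,152.95,-.209]; c,s=np.cos(p[2]),np.sin(p[2]); dx,dy=e[0]-p[0],e[1]-p[1]; print("chamber xy of tcp",c*dx+s*dy,-s*dx+c*dy)
t=cams.get_image("top")["image"][140:230,225:315,::-1]; q=cams.get_image("scene")["image"][200:320,270:410,::-1]
w=cams.get_image("wrist")["image"][:,:,::-1]
cv2.imwrite("pics/c2.png",np.hstack([cv2.resize(t,(360,360)),cv2.resize(q,(420,360))]))
d=cams.get_image("scene"); 
for n in((-20,-4,0),(-20,14,0)): print(proj(d,W(p,(n[0],n[1],96))))
print([(b["p"],b["rect"]) for b in cams.boxes_of("scene","lug_push")[:2]],[(b["p"],b["rect"]) for b in cams.boxes_of("scene","drawer_front")[:2]])
E
```

```text
[615.66866742 205.24660284 160.06612016] [ 3.12405973e+00 -3.27637010e-01 -5.62170723e-04]
chamber xy of tcp -19.196272725803066 49.388474537149676
(np.float64(334.80787053250543), np.float64(236.96785101874053))
(np.float64(339.8592297903477), np.float64(241.5373708231272))
[(0.84, [340.1, 247.0, 34.9, 26.8])] [(0.57, [340.2, 239.8, 36.6, 12.1])]
```

View pics/c2.png

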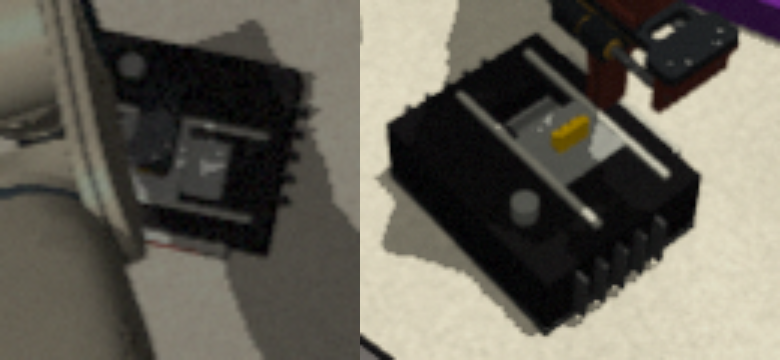

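The drawer shows fully home in both views, with its panel flush. The scene crop shows the lug at (571,133) and a finger tip near (605,105). I'll check the tip's projection before descending.

```bash
python3 - <<'E'
from h import *
d=save("scene","s3.png",(250,120,450,310),3); e=ctrl.get_obs()["ee_pos"]; print(e); u,v=proj(d,e); print(u,v,(u-250)*3,(v-120)*3)
E
```

```text
[615.44175545 205.24391838 160.88103401]
351.2219802643585 232.62099534074153 303.66594079307544 337.8629860222246
```

View pics/s3.png

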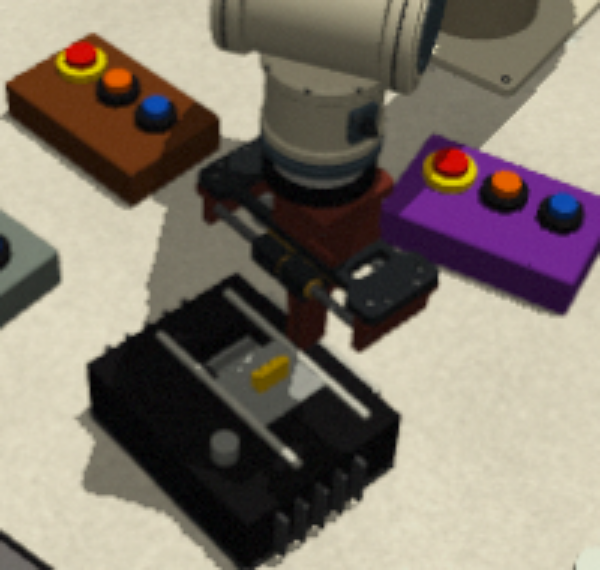

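The projected tip at (304,338) matches the finger in the picture. I'll descend on the lug's +y side and push.

>>> {"name": "move_arm", "arguments": {"steps": [[[0, 0, 1], 0, 1], [[0, 0, 1], 0, 1], [[0, 0, 1], 0, 1], [[0, 0, 0.14], 0, 1], [[0, 0, 0], 0, 1]]}}

```text
t: 10.28
ee_pos: [614.6, 204.9, 80.7]
orientation: [3.123, -0.327, -0.005]
ft_force: [0.1, 0.4, 1.0]
width: 0.7
grasp_force: 0.0
```

>>> {"name": "move_arm", "arguments": {"steps": [[[0, 0.16, 0], 0, 1], [[0, 0.16, 0], 0, 1], [[0, 0.16, 0], 0, 1], [[0, 0.16, 0], 0, 1], [[0, 0.16, 0], 0, 1], [[0, 0.16, 0], 0, 1], [[0, 0.16, 0], 0, 1], [[0, 0.16, 0], 0, 1]]}}

```text
t: 10.95
ee_pos: [609.7, 173.9, 82.6]
orientation: [-3.124, 0.328, -0.002]
ft_force: [0.4, 1.2, 1.7]
width: 0.6
grasp_force: 0.9
```

>>> {"name": "move_arm", "arguments": {"steps": [[[0, 0.16, 0], 0, 1], [[0, 0.16, 0], 0, 1], [[0, 0.16, 0], 0, 1], [[0, 0.16, 0], 0, 1], [[0, 0.16, 0], 0, 1], [[0, 0, 0], 0, 1]]}}

```text
t: 11.45
ee_pos: [604.8, 153.7, 82.0]
orientation: [3.124, -0.328, -0.001]
ft_force: [-0.3, 0.4, 0.4]
width: 0.5
grasp_force: 0.0
```

>>> {"name": "move_arm", "arguments": {"steps": [[[0, 0.12, 0], 0, 1], [[0, 0.12, 0], 0, 1], [[0, 0, 0], 0, 1]]}}

```text
t: 11.7
ee_pos: [603.6, 148.1, 82.0]
orientation: [3.124, -0.328, -0.001]
ft_force: [-0.5, 0.1, 0.4]
width: 0.6
grasp_force: 0.0
```

>>> {"name": "move_arm", "arguments": {"steps": [[[0, 0.12, 0], 0, 1], [[0, 0, 0], 0, 1]]}}

```text
t: 11.87
ee_pos: [603.0, 145.3, 82.0]
orientation: [3.124, -0.328, -0.001]
ft_force: [0.0, -0.8, 0.1]
width: 0.6
grasp_force: 0.0
```

>>> {"name": "move_arm", "arguments": {"steps": [[[0, 0.08, 0], 0, 1], [[0, 0, 0], 0, 1]]}}

```text
t: 12.03
ee_pos: [602.8, 144.3, 82.0]
orientation: [-3.123, 0.328, 0.0]
ft_force: [0.1, 4.9, -1.6]
width: 0.6
grasp_force: 2.4
```

>>> {"name": "move_arm", "arguments": {"steps": [[[0, 0.08, 0], 0, 1], [[0, 0, 0], 0, 1]]}}

```text
t: 12.2
ee_pos: [602.8, 144.2, 82.1]
orientation: [-3.12, 0.329, -0.001]
ft_force: [1.2, 13.2, -4.7]
width: 0.6
grasp_force: 6.7
```

>>> {"name": "move_arm", "arguments": {"steps": [[[0, 0.08, 0], 0, 1], [[0, 0, 0], 0, 1], [[0, 0, 0], 0, 1]]}}

```text
t: 12.45
ee_pos: [602.8, 144.0, 82.1]
orientation: [-3.118, 0.329, -0.003]
ft_force: [2.2, 21.9, -6.5]
width: 0.5
grasp_force: 10.6
```

The shutter is against its stop. I'll back off, rise, and travel over to the grey console.

>>> {"name": "move_arm", "arguments": {"steps": [[[0, -0.5, 0], 0, 1], [[0, -0.5, 0], 0, 1], [[0, 0, -1], 0, 1], [[0, 0, -1], 0, 1], [[0, 0, -1], 0, 1], [[0, 0, -1], 0, 1], [[0.3, 1, 0], 0, 1], [[0.3, 1, 0], 0, 1], [[0.3, 1, 0], 0, 1], [[0.3, 1, 0], 0, 1], [[0.3, 1, 0], 0, 1], [[0.3, 1, 0], 0, 1], [[0.3, 1, 0], 0, 1], [[0.3, 1, 0], 0, 1], [[0.3, 1, 0], 0, 1], [[0.3, 1, 0], 0, 1], [[0.3, 1, 0], 0, 1], [[0.3, 1, 0], 0, 1], [[0.3, 1, 0], 0, 1], [[0, 0, 0], 0, 1]]}}

```text
t: 14.12
ee_pos: [635.5, -178.1, 182.2]
orientation: [3.122, -0.332, 0.001]
ft_force: [-0.6, -0.2, 0.2]
width: 0.5
grasp_force: 0.0
```

```bash
python3 - <<'E'
from h import *
o=ctrl.get_obs(); print(o["t"],o["ee_pos"],o["orientation"])
w=save("wrist","tmp.png")
T=np.eye(4);T[:3,:3]=cv2.Rodrigues(o["orientation"])[0];T[:3,3]=o["ee_pos"]
M=T@np.array(w["mount"]); w["xyz"]=M[:3,3]; w["rotation"]=M[:3,:3]
s=cams.get_image("scene"); t=cams.get_image("top")
for n,d in(("wrist",w),("scene",s),("top",t)):
    print(n,"pred",np.round(proj(d,(635.7,-175,67)),1))
    hsv=cv2.cvtColor(d["image"],cv2.COLOR_RGB2HSV); m=((hsv[...,0]>7)&(hsv[...,0]<16)&(hsv[...,1]>190)&(hsv[...,2]>110)).astype(np.uint8)
    k,l,st,c=cv2.connectedComponentsWithStats(m)
    for i in range(1,k):
        if st[i,4]>8: print("  orange",st[i,4],c[i].round(1),atz(d,*c[i],66).round(1))
im=cv2.resize(s["image"][165:315,185:405,::-1],(440,300)); im2=cv2.resize(w["image"][:,:,::-1],(480,300))
cv2.imwrite("pics/c4.png",np.hstack([im,im2])[:,:800])
E
```

```text
14.1167 [ 635.54123361 -178.08554271  182.24408122] [ 3.12218179e+00 -3.32201873e-01  1.02656437e-03]
wrist pred [310.5 202.7]
  orange 493 [312.8 209.8] [ 627.9 -175.6   66. ]
scene pred [228.9 192. ]
  orange 35 [288.7 145.7] [ 390.6 -175.7   66. ]
  orange 54 [418.4 180.2] [282.1 196.7  66. ]
  orange 48 [231.1 190.4] [ 626.8 -175.5   66. ]
top pred [362.1 170.4]
  orange 16 [253.4 273.9] [286.3 195.4  66. ]
```

View pics/c4.png

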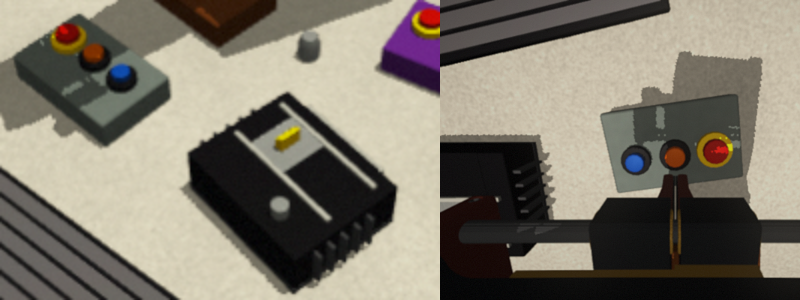

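The shutter covers the window and the drawer is home. Both the wrist and scene views put the grey console's orange button at about (628,-175.5). I'll correct the position and press it.

>>> {"name": "move_arm", "arguments": {"steps": [[[-0.31, -0.04, 0], 0, 1], [[0, 0, 1], 0, 1], [[0, 0, 1], 0, 1], [[0, 0, 1], 0, 1], [[0, 0, 1], 0, 1], [[0, 0, 0.3], 0, 1], [[0, 0, 0.12], 0, 1], [[0, 0, 0], 0, 1]]}}

```text
t: 14.93
ee_pos: [627.6, -170.4, 71.7]
orientation: [-3.124, 0.326, 0.001]
ft_force: [0.3, -0.2, 0.5]
width: 0.6
grasp_force: 0.0
```

>>> {"name": "move_arm", "arguments": {"steps": [[[0, 0, 0.12], 0, 1], [[0, 0, 0.12], 0, 1], [[0, 0, 0.12], 0, 1], [[0, 0, 0], 0, 1], [[0, 0, 0], 0, 1]]}}

```text
t: 15.35
ee_pos: [629.0, -171.4, 63.7]
orientation: [3.124, -0.328, 0.004]
ft_force: [1.7, 1.2, 3.2]
width: 0.3
grasp_force: 1.7
```

>>> {"name": "move_arm", "arguments": {"steps": [[[0, 0, 0.1], 0, 1], [[0, 0, 0.08], 0, 1], [[0, 0, 0], 0, 1], [[0, 0, 0], 0, 1], [[0, 0, 0], 0, 1]]}}

```text
t: 15.77
ee_pos: [629.1, -171.5, 61.0]
orientation: [3.124, -0.328, 0.004]
ft_force: [-3.2, 3.5, 21.3]
width: 0.5
grasp_force: 10.9
```

The button has bottomed out: z = 61.0 and the force jumped to 21 N. I'll lift clear.

>>> {"name": "move_arm", "arguments": {"steps": [[[0, 0, -0.5], 0, 1], [[0, 0, -1], 0, 1], [[0, 0, -1], 0, 1], [[0, 0, -1], 0, 1], [[0, 0, -1], 0, 1], [[0, 0, 0], 0, 1], [[0, 0, 0], 0, 1], [[0, 0, 0], 0, 1]]}}

```text
t: 16.43
ee_pos: [626.9, -171.2, 169.7]
orientation: [-3.124, 0.328, 0.003]
ft_force: [0.5, 0.4, -0.4]
width: 0.4
grasp_force: 0.0
```

```bash
python3 - <<'E'
from h import *
o=ctrl.get_obs(); print(o["t"],o["ee_pos"],o["ft_force"]); print(ctrl.close_job())
E
```

```text
16.4333 [ 626.87152007 -171.17300625  169.69182498] [ 0.47763911  0.42157564 -0.4476289 ]
the job is handed in; nothing more can be done
None
```

I pushed the drawer home, slid the shutter shut and pressed the orange start button to the bottom in that order, then handed the job in at 16.4 s with the arm clear; no verdict came back.

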